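# Set out gingerbread walls on the gluing line

### The arm

A 6-joint arm with a two-finger parallel gripper is mounted at the origin on the work surface. World frame = base frame: x ahead of the robot, y to its left, z up, the work surface at z = 0. Lengths are in m, angles in rad, forces in N, time in s.
With the tool pointing down it reaches from about 0.375 to 0.925 m from the base axis. Payload 5.7 kg.
Tool frame: the origin (TCP) lies midway between the tips of the shut fingers; the grasp point (between the pads) lies 19 mm behind it; z points along the fingers, y is the line along which they close (so a half turn about z gives the same grasp; the last joint's range is limited). The gripper opens to 88 mm and grips with 3 to 60 N. Pads are 20 mm wide; open, the fingers measure 115 mm over their backs; the gripper's body (75 mm by 178 mm) begins 61 mm behind the grasp point.
Start: joints at [-1.364, 0.359, 1.51, -0, 1.272, -0.115], TCP at [0.19, -0.569, 0.223] pointing down, gripper open.
Joint ranges: [-2.97, 2.97], [-1.01, 2.36], [0.21, 2.38], [-0.96, 4.11], [0.2, 2.71], [-2.98, 2.98]. Speed limits (rad/s): [2.39, 2.39, 3.14, 3.14, 3.14, 3.14].

### API

Orientations are given as a unit quaternion [x, y, z, w].
In Python, from bench import move_ptp, servo_line, goto_joints, move_gripper, sleep, inverse_kinematics, capture, PlanningError, close_job, spot_in, silhouettes, current_clock, current_joint_pos, current_qvel, current_joint_torque, current_position, current_orientation, current_force, current_torque, current_finger_gap, current_grip_force gives the robot as it stands. Calls block until the motion is done:
- move_ptp(position, orientation): joint-space move of the TCP to a pose.
- servo_line(position, orientation=None, rate=0.15, contact_N=None): straight line of the TCP; orientation=None keeps the orientation; rate is the mean speed in m/s. With contact_N (N) it stops when the force on the tool has changed by that much, and returns True; else False.
- goto_joints(angles): joint-space move.
- move_gripper(opening): finger opening in m; the grip force is fixed at half the most; returns when the fingers have stopped.
- sleep(seconds).
- inverse_kinematics(position, orientation): joint angles nearest the present ones, or None.
- capture(name): name is "scene" or "top" or "wrist"; returns a dict with "image" (400x640x3 uint8, blue, green, red), "range_z" (400x640 float32, m along the optical axis (not along the pixel's ray), 0 where there is no reading), "intrinsics" (3x3 intrinsics, pixels), "R" (3x3) and "t" (3): a world point X has camera coordinates R X + t. Camera axes: x right, y down, z forward; pixel columns grow to the right and rows downward; lengths in m; the calibration is good to about 2 mm. The wrist camera is an equidistant fisheye: a pixel r from the principal point sees the ray r / f radians off the axis. A picture is of the moment at which its call begins.
A pose or a line that the arm cannot do raises PlanningError and nothing moves.
- close_job(): hands the job in; it is judged then, once.
Trained networks look in the newest picture that a camera, given by its name, has taken for a name from the list of things; names that differ only in an ending like _2 or _b are one class to them, and where a whole thing is asked for, a point or a joint stands for the part that bears it (a point fixed in the world has none). Each returns a list of dicts, best first, with "conf" (0 to 1); they miss things now and then, are a little off and sometimes report something else, mostly with a low value. They report only what shows in the picture. A call takes as long as a camera call. They do not tell look-alikes from the thing itself.
- spot_in(camera, query): "xy" ([column, row] in pixels, amid what is visible of it).
- silhouettes(camera, query): "region" (400x640 bool, what is visible of it) and "xy" ([column, row] in pixels, amid what is visible of it).
Readings, each from a call of its own:
- current_clock(): time.
- current_joint_pos(): joint angles.
- current_qvel(): joint speeds.
- current_joint_torque(): joint torques, N m.
- current_position(): TCP position.
- current_orientation(): TCP orientation.
- current_force(): force on the tool from outside, world axes, zero at the start.
- current_torque(): the same for the moment, N m.
- current_finger_gap(): finger opening in m.
- current_grip_force(): force on a finger pad.
Only numpy, scipy, OpenCV 4.12 (cv2) and the standard library are available. Lean on these libraries where they do the work, as an engineer would, in place of code of your own. Each camera call takes 0.05 s, during which the arm holds its last target. There are 200 camera calls.

### The job

Get the gingerbread table ready for gluing: open the red kit box by standing its lid straight up, put every sprinkle tin from the board into the box, and then fold the lid back down until it is half open, at 45 degrees, and stays there as the picture stand. Also push every gingerbread wall along the board, square to it, until its white-striped edge meets the scribed line (there is no stop, so stop on the line). Leave everything else on the table alone, and look again at the end: walls that got knocked must be back on the line.

Things in the scene. Friction and masses are not known exactly. Their poses are not given: they have to be found in the camera images.
- board: Fixed light-wood gluing board, 260 (x) by 380 (y) by 12 mm thick, lying flat on the table, turned by up to 0.1 rad. Origin: middle of its underside; +x points away from the robot, +y to the robot's left.
- board_line (a point): Middle of the dark scribed line (3 mm wide) that runs across the board's top, along the board's y, 50 mm beyond the board's middle; at the height of the board's top, 12 mm over the table; axes as the board's. The line is flush: there is no stop.
- kit: Fixed open red kit box, 160 (x) by 220 (y) by 60 mm high, walls and floor 5 mm, turned by up to 0.12 rad, to the left or the right of the board (a cooling rack with cookies of the same footprint stands on the other side). Origin: middle of its underside; +x away from the robot.
- kit_in (a point): Centre of the box's inner floor, 5 mm over the table; axes as the box's.
- kit_lid (a joint): Angle (rad) of the box's stiff red lid (160 by 220 by 8 mm, 0.15 kg) about its hinge along the box's far (+x) top edge: 0 shut, 0.785 half open (sloping at 45 degrees, towards the robot), 1.57 standing straight up; it can go to 1.9. The hinge is stiff: the lid stays at any angle where it is let go, and turns with 1 to 3 N at the knob. Starts between 0 and 0.3. A yellow stripe on the grey round cheek at either end of the hinge shows the half-open slope.
- kit_lid_handle (a point): Grip point of the lid's black knob: the middle of its round head (28 mm across, 16 mm high, its middle 35 mm off the lid's outer face), on the lid's middle line, 30 mm from the lid's free near edge, 130 mm from the hinge. Pinched from above by fingers that close along the box's y, the knob pivots between them as the lid turns.
- kit_lid_hinge (a point): Middle of the lid's hinge line, on the box's far top edge, 60.5 mm over the table and 80 mm beyond the box's middle. The hinge line runs along the box's y. With the lid shut, the knob's grip point lies 130 mm nearer than this (box -x) and 43 mm higher; both turn about it.
- wall1: Loose gingerbread house wall with a door, a flat brown slab 86 (x) by 80 (y) by 14 mm, about 0.12 kg, lying on the board short of the line, askew by up to 0.13 rad. Origin: middle of its underside; +x towards its far edge, the straight edge along which a white icing stripe is drawn. May be absent (None).
- wall1_edge (a point): Middle of the far (+x) edge face of wall1, 43 mm from its middle, 7 mm over the board's top: the edge that belongs on the line.
- wall2: Loose gingerbread house wall with two windows, a flat brown slab 86 (x) by 80 (y) by 14 mm, about 0.12 kg, lying on the board short of the line, askew by up to 0.13 rad. Origin: middle of its underside; +x towards its far edge, the straight edge along which a white icing stripe is drawn. May be absent (None).
- wall2_edge (a point): Middle of the far (+x) edge face of wall2, 43 mm from its middle, 7 mm over the board's top: the edge that belongs on the line.
- wall3: Loose gingerbread house wall with one window, a flat brown slab 86 (x) by 80 (y) by 14 mm, about 0.12 kg, lying on the board short of the line, askew by up to 0.13 rad. Origin: middle of its underside; +x towards its far edge, the straight edge along which a white icing stripe is drawn. May be absent (None).
- wall3_edge (a point): Middle of the far (+x) edge face of wall3, 43 mm from its middle, 7 mm over the board's top: the edge that belongs on the line.
- tin1: Loose square sprinkle tin with a green lid, 36 by 36 mm (body 34), 30 mm high, 60 g, standing on the board near the line, at any yaw. Origin: middle of its underside. May be absent (None).
- tin2: Loose square sprinkle tin with a blue lid, 36 by 36 mm (body 34), 30 mm high, 60 g, standing on the board near the line, at any yaw. Origin: middle of its underside. May be absent (None).
- tin3: Loose square sprinkle tin with an orange lid, 36 by 36 mm (body 34), 30 mm high, 60 g, standing on the board near the line, at any yaw. Origin: middle of its underside. May be absent (None).
- candle: Bystander, to be left alone: amber glass candle cup, 68 mm wide, 55 mm high. Origin: on its underside.
- bowl: Bystander, to be left alone: white bowl, 90 mm wide, 42 mm high. Origin: on its underside.
- icing_bottle: Bystander, to be left alone: white icing bottle, 44 mm wide, 90 mm high. Origin: on its underside.
- mug: Bystander, to be left alone: blue mug, 80 mm wide, 90 mm high. Origin: on its underside.
- frosting: Bystander, to be left alone: frosting can, 70 mm wide, 80 mm high. Origin: on its underside.
- spatula: Bystander, to be left alone: a spatula lying on the table near the right-hand edge.
- cookie1: Bystander, to be left alone: round cookie with sweets on the cooling rack. Origin: on its underside.
- cookie2: Bystander, to be left alone: round iced cookie on the cooling rack. Origin: on its underside.
Not all that is in view belongs to the job. What is shaped like the wall3 but pink or purple is not meant.

How it is judged:
On the way, in this order (a step that is already met when the one before it is completed fails the run):
1. the lid of the kit box stands straight up (90 degrees, within 14) (value of joint kit_lid between 1.33 and 1.81 rad), for 0.2 s.
2. every tin is in the kit box, with the lid still standing up (above 63 degrees) (value of joint kit_lid above 1.1 rad and x of tin1 in the frame of kit_in between -0.075 and 0.075 m and y of tin1 in the frame of kit_in between -0.105 and 0.105 m and z of tin1 in the frame of kit_in between -0.01 and 0.05 m and linear speed of each of tin1, tin2, tin3 below 0.02 m/s and x of tin2 in the frame of kit_in between -0.075 and 0.075 m and y of tin2 in the frame of kit_in between -0.105 and 0.105 m and z of tin2 in the frame of kit_in between -0.01 and 0.05 m and x of tin3 in the frame of kit_in between -0.075 and 0.075 m and y of tin3 in the frame of kit_in between -0.105 and 0.105 m and z of tin3 in the frame of kit_in between -0.01 and 0.05 m), for 0.2 s.
3. the lid is folded down to half open (45 degrees, within 8) (value of joint kit_lid between 0.645 and 0.925 rad), for 0.2 s.
At the end, for the whole second after the job is handed in: Every wall present lies flat and at rest on the board with the middle of its striped edge within 4 mm of the middle of the scribed line and square to it within 4 degrees; every tin present rests inside the kit box; the lid stands still at 45 degrees, within 8 (all of step 3 and x of wall1_edge in the frame of board_line between -0.004 and 0.004 m and angle between the x axis of each of wall1, wall2, wall3 and the x axis of board, either way round below 0.07 rad and angle between each of wall1, wall2, wall3's own z axis and vertical below 0.1 rad and linear speed of each of wall1, wall2, wall3, tin1, tin2, tin3 below 0.02 m/s and y of wall1 in the frame of board_line between -0.19 and 0.19 m and x of wall2_edge in the frame of board_line between -0.004 and 0.004 m and y of wall2 in the frame of board_line between -0.19 and 0.19 m and x of wall3_edge in the frame of board_line between -0.004 and 0.004 m and y of wall3 in the frame of board_line between -0.19 and 0.19 m and x of tin1 in the frame of kit_in between -0.075 and 0.075 m and y of tin1 in the frame of kit_in between -0.105 and 0.105 m and z of tin1 in the frame of kit_in between -0.01 and 0.05 m and x of tin2 in the frame of kit_in between -0.075 and 0.075 m and y of tin2 in the frame of kit_in between -0.105 and 0.105 m and z of tin2 in the frame of kit_in between -0.01 and 0.05 m and x of tin3 in the frame of kit_in between -0.075 and 0.075 m and y of tin3 in the frame of kit_in between -0.105 and 0.105 m and z of tin3 in the frame of kit_in between -0.01 and 0.05 m and velocity of joint kit_lid between -0.05 and 0.05 rad/s); the robot touches nothing.
It fails at once if a bystander (candle cup, bowl, icing bottle, mug, frosting can, spatula, cookies) is moved by more than 30 mm (distance of any of candle, bowl, icing_bottle, mug, frosting, spatula, cookie1, cookie2 from where it was at the start of the episode above 0.03 m).
Of wall1, wall2, wall3 only 2 to 3 are there at a start; the rules pass over those that are not, and their reading is None.
Of tin1, tin2, tin3 only 2 to 3 are there at a start; the rules pass over those that are not, and their reading is None.
At some moment in a run one of wall1, wall2, wall3 may be knocked a few centimetres aside while the robot is not near it.
Once in a run the grip may slacken for a moment while it holds something.
It also fails if it takes over 210 s, if anything falls off the work surface, if the arm or the gripper's body presses on something with over 40 N, if the wrist force passes 120 N, or if a joint passes its speed limit or range.

## Working session

There is one attempt and no reset: what is moved stays moved. The work goes in short steps, each a Python script; the robot and the scene stay as the last script left them, time stands still between calls to the robot, and variables do not carry over. Pictures are saved under pics/ and viewed, at most 14 in all, crops included, and the job is handed in when it is done.

```bash
mkdir -p pics; ls; python3 - <<'E'
from bench import *
import cv2
for n in ("scene","top"):
    c=capture(n); cv2.imwrite(f"pics/{n}0.png",c["image"]); print(n,c["intrinsics"].tolist(),c["R"].round(3).tolist(),c["t"].round(3).tolist())
print(current_clock(),current_orientation())
E
```

```text
pics
scene [[502.46860141062166, 0.0, 318.04312683316283], [0.0, 502.46860141062166, 194.94342306525024], [0.0, 0.0, 1.0]] [[0.313, 0.95, -0.008], [0.634, -0.215, -0.743], [-0.707, 0.227, -0.669]] [-0.173, -0.309, 2.162]
top [[373.60788759702615, 0.0, 318.01264801674813], [0.0, 373.60788759702615, 202.74647185792858], [0.0, 0.0, 1.0]] [[-0.01, -1.0, -0.002], [-0.982, 0.011, -0.189], [0.189, 0.0, -0.982]] [0.004, 0.556, 1.282]
0.1 [ 9.87085062e-01  1.60195051e-01 -2.48140366e-05 -7.91260270e-04]
```

View pics/top0.png

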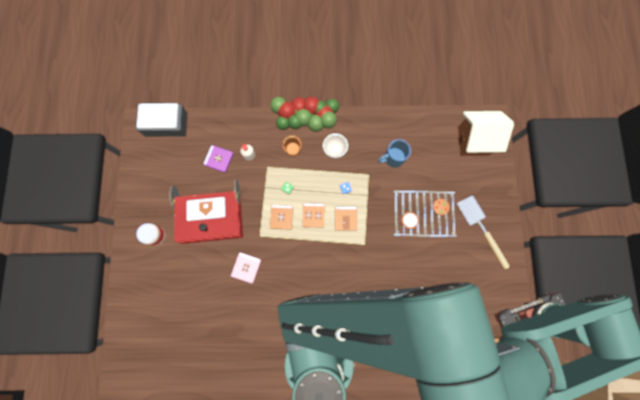

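View pics/scene0.png

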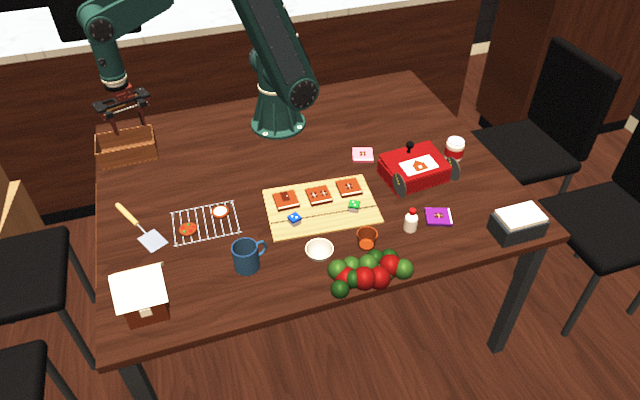

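Top view: the box is on the left (207,217), with its knob at (203,227). The walls are at (281,217), (313,215) and (345,219). The green tin is at (287,187) and the blue one at (345,187). There is no orange tin. The pink and purple slabs are decoys. Next I'll measure these and compare them with the given sizes.

```bash
cat > h.py <<'E'
from bench import *
import numpy as np, cv2
from scipy.spatial.transform import Rotation as Rot
def rays(c,uv,fish=False):
    uv=np.atleast_2d(np.asarray(uv,float)); K=c["intrinsics"]
    a=np.c_[(uv[:,0]-K[0,2])/K[0,0],(uv[:,1]-K[1,2])/K[1,1]]
    if fish:
        r=np.linalg.norm(a,axis=1,keepdims=True)+1e-9
        d=np.c_[a/r*np.sin(r),np.cos(r)]
    else: d=np.c_[a,np.ones(len(a))]
    return d
def on_plane(c,uv,z,fish=False):
    d=rays(c,uv,fish)@c["R"]; o=-c["R"].T@c["t"]
    return o+d*((z-o[2])/d[:,2])[:,None]
def by_depth(c,uv,fish=False):
    uv=np.atleast_2d(uv); d=rays(c,uv,fish)
    z=c["range_z"][np.int32(uv[:,1].round()),np.int32(uv[:,0].round())]
    ok=(z>0)&(d[:,2]>.2); d=d[ok]
    return (d/d[:,2:]*z[ok,None]-c["t"])@c["R"]
def region_pts(m):
    v,u=np.nonzero(m); return np.c_[u,v]
def rect(P):
    """min-area rectangle of xy points: centre, (len along ~x, along ~y), yaw mod 90 in +-45"""
    (cx,cy),(w,h),a=cv2.minAreaRect(np.float32(P[:,:2]*1000))
    while a>45: a-=90; w,h=h,w
    while a<-45: a+=90; w,h=h,w
    return np.array([cx,cy])/1000,(round(w),round(h)),np.radians(a)
def down(yaw):
    """tool down, fingers closing along direction yaw+90 (tool x heading yaw)"""
    return (Rot.from_euler('z',yaw)*Rot.from_euler('x',np.pi)).as_quat()
E
python3 - <<'E'
from h import *
c=capture("top")
for q,z in (("board",.012),("wall1",.026),("wall2",.026),("wall3",.026),("tin1",.042),("tin2",.042),("tin3",.042),("kit",None),("kit_lid",None),("kit_lid_handle",None),("candle",0.05),("icing_bottle",.08),("frosting",.08)):
    for s in silhouettes("top",q)[:4]:
        p=region_pts(s["region"]); 
        P=on_plane(c,p,z) if z else by_depth(c,p)
        o=rect(P); D=by_depth(c,p); print(q,round(s["conf"],2),s["xy"],o[0].round(3),o[1],round(o[2],3),"z med/max",np.median(D[:,2]).round(3),D[:,2].max().round(3))
        if q=="kit_lid":
            A=np.c_[D[:,:2],np.ones(len(D))]; k=D[:,2]
            for _ in range(5):
                co=np.linalg.lstsq(A,k,rcond=None)[0]; r=abs(A@co-D[:,2]); g=r<.008; A,k,D=A[g],k[g],D[g]
            print(" plane",co,len(k)/len(p))
E
```

```text
board 0.86 [317.8, 200.2] [0.558 0.008] (264, 384) -0.085 z med/max 0.013 0.047
wall1 0.97 [217.8, 157.0] [0.735 0.368] (79, 90) -0.338 z med/max 0.015 0.025
wall1 0.82 [244.8, 265.0] [0.331 0.255] (86, 85) -0.326 z med/max 0.015 0.023
wall1 0.72 [283.3, 219.3] [0.51  0.131] (84, 81) -0.068 z med/max 0.027 0.038
wall1 0.63 [343.8, 217.6] [ 0.502 -0.102] (84, 80) -0.03 z med/max 0.027 0.037
wall2 0.97 [217.8, 157.0] [0.735 0.368] (79, 90) -0.338 z med/max 0.015 0.025
wall2 0.82 [244.8, 265.0] [0.331 0.255] (86, 85) -0.326 z med/max 0.015 0.023
wall2 0.72 [283.3, 219.3] [0.51  0.131] (84, 81) -0.068 z med/max 0.027 0.038
wall2 0.63 [343.8, 217.6] [ 0.502 -0.102] (84, 80) -0.03 z med/max 0.027 0.037
wall3 0.97 [217.8, 157.0] [0.735 0.368] (79, 90) -0.338 z med/max 0.015 0.025
wall3 0.82 [244.8, 265.0] [0.331 0.255] (86, 85) -0.326 z med/max 0.015 0.023
wall3 0.72 [283.3, 219.3] [0.51  0.131] (84, 81) -0.068 z med/max 0.027 0.038
wall3 0.63 [343.8, 217.6] [ 0.502 -0.102] (84, 80) -0.03 z med/max 0.027 0.037
tin1 0.26 [248.6, 154.2] [0.752 0.254] (54, 49) -0.011 z med/max 0.061 0.097
tin2
[... 255 characters left out ...]
[0.52 0.39] (179, 221) 0.1 z med/max 0.08 0.134
 plane [-0.1146938  -0.01067823  0.14238683] 0.9618155619596542
kit_lid_handle 0.85 [205.1, 216.1] [0.511 0.389] (160, 220) 0.099 z med/max 0.08 0.134
kit_lid_handle 0.3 [210.6, 215.4] [0.527 0.405] (204, 258) 0.099 z med/max 0.079 0.134
kit_lid_handle 0.23 [286.4, 186.4] [0.621 0.111] (42, 43) -0.514 z med/max 0.043 0.05
candle 0.52 [292.5, 147.8] [0.774 0.09 ] (74, 66) 0.761 z med/max 0.025 0.062
icing_bottle 0.73 [318.5, 194.4] [0.545 0.009] (250, 360) -0.094 z med/max 0.013 0.032
icing_bottle 0.17 [207.1, 217.6] [0.51  0.387] (158, 221) 0.075 z med/max 0.08 0.134
frosting 0.6 [151.3, 233.0] [0.448 0.574] (67, 91) -0.15 z med/max 0.079 0.088
```

```bash
python3 - <<'E'
from h import *
c=capture("top")
p=region_pts(silhouettes("top","kit_lid")[0]["region"]); D=by_depth(c,p)
k=D[D[:,2]>.112]; print("knob",len(k),k.mean(0),k.min(0),k.max(0))
L=D[abs(D@[0.1147,.0107,1]-.1424)<.008]; o=rect(L); print("lid",o)
kp=k.mean(0)
move_ptp([kp[0]-.03,kp[1],.36],down(.1)); print(current_joint_pos(),current_clock())
w=capture("wrist"); cv2.imwrite("pics/w1.png",w["image"]); print(w["intrinsics"][0],w["R"].round(2).tolist(),(-w["R"].T@w["t"]).round(3))
for s in silhouettes("wrist","kit_lid")[:2]:
    D=by_depth(w,region_pts(s["region"]),True); k=D[(D[:,2]>.112)]; print(s["conf"],s["xy"],"knob",len(k),k.mean(0),k.min(0),k.max(0))
    L=D[D[:,2]<.105]; A=np.c_[L[:,:2],np.ones(len(L))]
    for _ in range(5):
        co=np.linalg.lstsq(A,L[:,2],rcond=None)[0]; g=abs(A@co-L[:,2])<.006; A,L=A[g],L[g]
    print("plane",co,"lid",rect(L),L.mean(0))
E
```

```text
knob 59 [0.4650924  0.38243917 0.12696013] [0.45328307 0.37039206 0.11640065] [0.47697528 0.39597288 0.13285972]
lid (array([0.51119913, 0.38804025]), (160, 220), np.float64(0.09415592718169696))
[ 6.00840286e-01  2.37128096e-01  1.35011659e+00 -2.19155775e-04
  1.55466131e+00  2.07255065e+00] 4.3583
[309.70691629   0.         318.44041023] [[0.1, -1.0, 0.0], [-0.96, -0.1, 0.27], [-0.26, -0.03, -0.96]] [0.508 0.389 0.523]
0.94 [318.9, 114.5] knob 354 [0.46563509 0.38319928 0.12719704] [0.45268325 0.36940412 0.12258932] [0.47854656 0.39653062 0.1302248 ]
plane [-0.1145362  -0.0112806   0.14190349] lid (array([0.50984921, 0.38712231]), (160, 221), np.float64(0.08822902056383358)) [0.50975357 0.38720466 0.07915036]
```

View pics/w1.png

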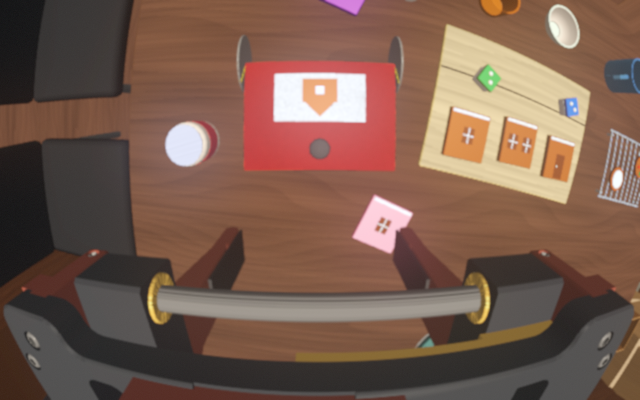

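The wrist view confirms the box geometry: knob at (319,148), box yaw about 0.095 and lid angle about 0.114, with the hinge and knob consistent within 2 mm. Now I'll open the lid.

```bash
cat >> h.py <<'E'
BY=.095; H=np.array([.588,.3945,.0605]); TH0=.114
def knob(th):
    x=-.130*np.cos(th)+.043*np.sin(th); z=.130*np.sin(th)+.043*np.cos(th)
    return H+[x*np.cos(BY),x*np.sin(BY),z]
def knob_tcp(th): return knob(th)-[0,0,.019]
def lid_angle():
    """lid angle from the top camera: slope of the red lid's outer or inner face"""
    c=capture("top"); best=silhouettes("top","kit_lid")
    for s in best[:1]:
        D=by_depth(c,region_pts(cv2.erode(s["region"].astype(np.uint8),np.ones((3,3)))))
        q=(D-H)@Rot.from_euler('z',BY).as_matrix()
        return s["conf"],q
E
python3 - <<'E'
from h import *
q=down(BY)
move_gripper(.06)
p=knob_tcp(TH0); move_ptp(p+[0,0,.06],q); servo_line(p,rate=.08); 
f0=current_force(); move_gripper(.0); print("gap",current_finger_gap(),current_grip_force())
for th in np.arange(TH0+.12,1.59,.12):
    servo_line(knob_tcp(th),rate=.08)
    print(round(th,2),current_force().round(1),round(current_finger_gap(),4),current_clock())
servo_line(knob_tcp(1.6),rate=.05)
print(current_finger_gap(),current_clock())
w=capture("scene"); cv2.imwrite("pics/s1.png",w["image"])
E
```

```text
gap 0.026864643366490925 29.99999807216227
0.23 [-0.6  6.1 -0.7] 0.0271 7.7917
0.35 [-0.7  6.  -0.5] 0.027 8.15
0.47 [-1.2  6.2  0. ] 0.0268 8.5083
0.59 [-1.7  6.2  0.8] 0.0272 8.8667
0.71 [0.3 5.4 1.4] 0.0271 9.225
0.83 [-1.6  5.7  1.9] 0.027 9.5833
0.95 [-0.9  5.3  2.1] 0.027 9.9417
1.07 [-0.5  4.6  1.7] 0.027 10.3
1.19 [-1.1  5.8  1.9] 0.0267 10.6583
1.31 [-0.1  5.2  3.1] 0.0265 11.0167
1.43 [0.3 5.3 3.6] 0.0269 11.375
1.55 [0.7 4.8 3. ] 0.0268 11.7333
0.027026758954336347 12.0083
```

View pics/s1.png

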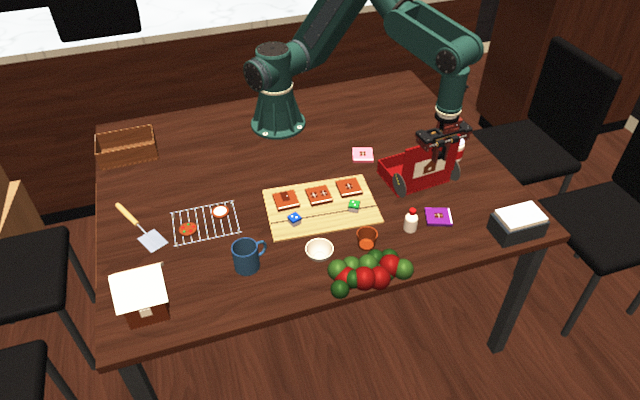

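The lid stands upright with the fingers on the knob at about (447,145). I'll release it, rise and look at the board from above.

```bash
cat >> h.py <<'E'
def near(p,P,r=.03):
    return P[np.linalg.norm(P[:,:2]-p[:2],axis=1)<r]
def look_board(name=None, at=(.50,.01,.30)):
    """wrist picture over the board: raw depth cloud + image"""
    move_ptp(list(at),down(-.085)); sleep(.2)
    w=capture("wrist")
    if name: cv2.imwrite(name,w["image"])
    return w
E
python3 - <<'E'
from h import *
move_gripper(.06)
p=current_position(); servo_line(p+[0,0,.08],rate=.2)
w=look_board("pics/w2.png"); print(current_joint_pos().round(2),current_clock())
for qn,z in (("board",.012),("wall1",.026),("tin1",.042)):
    for s in silhouettes("wrist",qn)[:6]:
        o=rect(on_plane(w,region_pts(s["region"]),z,True)); print(qn,round(s["conf"],2),s["xy"],o[0].round(4),o[1],round(o[2],3))
E
```

```text
[-0.12  0.15  1.61  0.    1.39  1.54] 15.0833
board 0.81 [319.5, 109.8] [0.5566 0.0074] (260, 379) -0.086
wall1 0.96 [184.6, 256.1] [0.3758 0.2354] (24, 81) -0.117
wall1 0.82 [313.9, 156.1] [0.5154 0.0139] (87, 80) -0.039
wall1 0.67 [236.4, 167.8] [0.5099 0.1285] (87, 83) -0.072
wall1 0.66 [101.2, 53.8] [0.7316 0.3563] (77, 93) -0.357
wall1 0.56 [395.8, 155.6] [ 0.5034 -0.1038] (88, 83) -0.027
tin1 0.92 [397.0, 83.3] [ 0.6125 -0.1028] (36, 41) 0.371
tin1 0.91 [240.0, 93.5] [0.6144 0.1063] (39, 41) -0.549
tin1 0.33 [234.2, 166.7] [0.5116 0.1234] (83, 78) -0.063
```

View pics/w2.png

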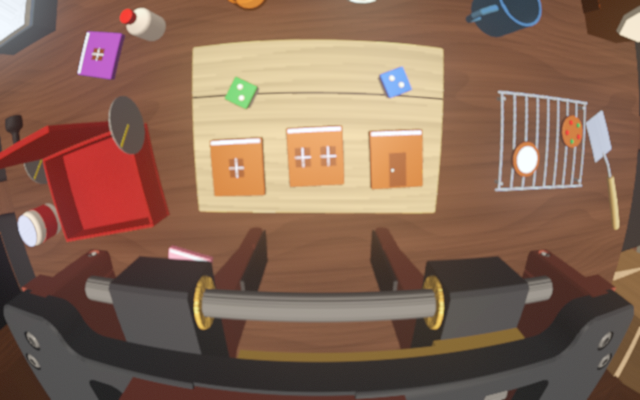

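All three walls and both tins are seen clearly: green (240,93), blue (397,83), and the board fits 260x379. Next I'll refine the tin tops by depth and move the tins.

```bash
cat >> h.py <<'E'
BC=np.array([.5566,.0074]); BW=-.086
KC=H[:2]-.08*np.array([np.cos(BY),np.sin(BY)])
def tin_at(p):
    """look from above near p; returns tin centre xy and yaw from depth points of its lid"""
    move_ptp([p[0]-.06,p[1],.19],down(BW)); sleep(.2); w=capture("wrist")
    v,u=np.mgrid[0:300,0:640]; D=by_depth(w,np.c_[u.ravel(),v.ravel()],True)
    T=near(np.array(p),D,.045); T=T[(T[:,2]>.037)&(T[:,2]<.050)]
    return rect(T)
def in_kit(x,y,z):
    return np.r_[KC+Rot.from_euler('z',BY).as_matrix()[:2,:2]@[x,y],z]
E
cat > tin.py <<'E'
import sys
from h import *
x,y,ky=map(float,sys.argv[1:])
c,s,yaw=tin_at((x,y)); print("tin",c,s,yaw)
assert all(31<k<42 for k in s)
move_gripper(.06); q=down(yaw)
move_ptp([*c,.10],q); print(servo_line([*c,.018],rate=.12,contact_N=12))
move_gripper(0); print("gap",current_finger_gap(),current_grip_force())
servo_line([*c,.16],rate=.2); print("lift gap",current_finger_gap())
t=in_kit(-.02,ky,.16); move_ptp(t,down(BY)); print("there gap",current_finger_gap())
if current_finger_gap()>.03:
    t[2]=.013; print(servo_line(t,rate=.12,contact_N=8),current_position())
    move_gripper(.05); t[2]=.18; servo_line(t,rate=.2)
print(current_clock())
E
python3 tin.py .6144 .1063 .045
```

```text
tin [0.61590387 0.1075321 ] (37, 37) -0.5529480092334627
False
gap 0.03561068236503872 29.97232675552368
lift gap 0.035817380017793075
there gap 0.035666024133764934
False [0.48476871 0.43026122 0.01383456]
23.2
```

```bash
python3 tin.py .6125 -.1028 -.045; python3 - <<'E'
from h import *
move_ptp(in_kit(-.09,0,.30),down(BY)); sleep(.2)
w=capture("wrist"); a=w["image"]; t=capture("top")["image"]
cv2.imwrite("pics/w3.png",np.vstack([a[:300],cv2.resize(t[110:290,120:440],(640,360))[:300]]))
for s in silhouettes("wrist","tin1"):
    P=by_depth(w,region_pts(s["region"]),True); print(s["conf"],s["xy"],np.median(P,0), Rot.from_euler('z',-BY).as_matrix()[:2,:2]@(np.median(P,0)[:2]-KC))
E
```

```text
tin [ 0.61266626 -0.10511909] (37, 37) 0.3219320671850255
False
gap 0.03560285903338588 30.000623166561127
lift gap 0.03597968612793614
there gap 0.03570641415952813
False [0.49331053 0.34055144 0.01371577]
32.9917
0.9 [351.7, 117.5] [0.4929887  0.33947218 0.03614197] [-0.01980267 -0.04576719]
0.56 [283.0, 115.5] [0.48455814 0.42915372 0.03613234] [-0.01968828  0.04430967]
```

View pics/w3.png

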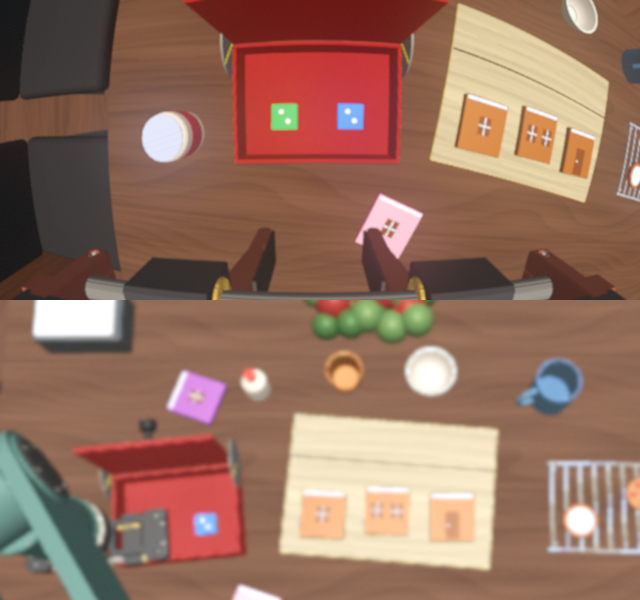

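Both tins sit in the box at (284,117) and (350,117), and the lid is upright. Now I'll fold it to 45°.

```bash
python3 - <<'E'
from h import *
q=down(BY); p=knob_tcp(1.6)
move_gripper(.06)
move_ptp(p+[-.03,0,.10],q); servo_line(p+[0,0,.08],rate=.2); print(servo_line(p,rate=.1,contact_N=8))
move_gripper(0); print(current_finger_gap())
for th in list(np.arange(1.48,.8,-.12))+[.785]:
    servo_line(knob_tcp(th),rate=.08)
print(current_finger_gap(),current_force().round(1))
move_gripper(.06); servo_line(knob_tcp(.785)+[0,0,.10],rate=.15)
move_ptp(in_kit(-.09,0,.34),down(BY)); sleep(.2); w=capture("wrist"); cv2.imwrite("pics/w4.png",w["image"])
for s in silhouettes("wrist","kit_lid")[:1]:
    m=cv2.erode(s["region"].astype(np.uint8),np.ones((5,5))); D=by_depth(w,region_pts(m),True)
    L=(D-H)@Rot.from_euler('z',BY).as_matrix(); L=L[(L[:,0]<0)&(L[:,2]>.01)]
    for _ in range(6):
        k=np.polyfit(L[:,0],L[:,2],1); L=L[abs(np.polyval(k,L[:,0])-L[:,2])<.006]
    print(s["conf"],len(L),"lid angle",np.arctan(-k[0]),k[1]); 
print(current_clock())
E
```

```text
False
0.026849708230096126
0.026767755518555453 [-1.8  5.2  0.6]Traceback (most recent call last):
  File "<stdin>", line 15, in <module>
    raise TypeError("expected non-empty vector for x")
TypeError: expected non-empty vector for x
```

```bash
cat >> h.py <<'E'
def lid_from(w,fish):
    v,u=np.mgrid[0:300,0:640]; D=by_depth(w,np.c_[u.ravel(),v.ravel()],fish)
    L=(D-H)@Rot.from_euler('z',BY).as_matrix()
    r=np.hypot(L[:,0],L[:,2]); a=np.arctan2(L[:,2],-L[:,0])-np.arcsin(.008/np.maximum(r,.02))
    g=(abs(L[:,1])<.1)&(abs(L[:,1])>.03)&(r>.06)&(r<.155)&(L[:,2]>.02); return g.sum(),np.percentile(a[g],[10,50,90])
E
python3 - <<'E'
from h import *
w=capture("wrist"); print(lid_from(w,True)); w=capture("top"); print(lid_from(w,False),current_clock())
w=look_board("pics/w5.png")
for s in silhouettes("wrist","wall1")[:6]:
    o=rect(on_plane(w,region_pts(s["region"]),.026,True)); print(round(s["conf"],2),s["xy"],o[0].round(4),o[1],round(o[2],3))
E
```

```text
(np.int64(6394), array([0.78352607, 0.79018416, 0.80056649]))
(np.int64(543), array([0.78737336, 0.80485014, 0.82893584])) 42.0333
0.98 [235.8, 167.5] [0.5089 0.1282] (89, 83) -0.076
0.84 [396.7, 157.1] [ 0.5031 -0.1034] (86, 81) -0.021
0.68 [183.1, 255.4] [0.3761 0.2368] (23, 79) -0.1
0.63 [103.6, 54.6] [0.7318 0.3572] (79, 94) -0.349
0.56 [39.0, 238.8] [0.4129 0.6276] (21, 142) 0.125
0.55 [313.5, 156.2] [0.516  0.0133] (88, 79) -0.041
```

View pics/w5.png

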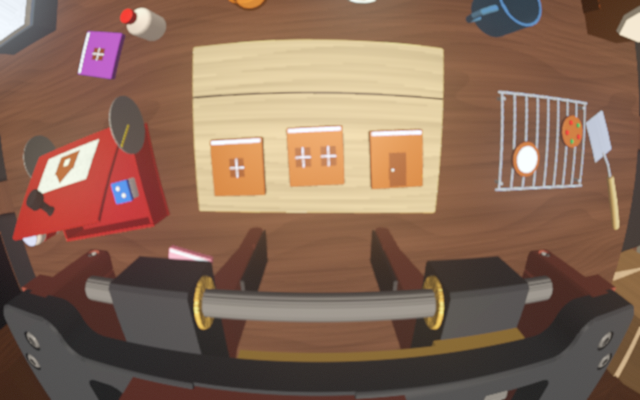

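The lid holds at about 0.79 rad. The three walls are unmoved at (237,167), (315,156) and (397,158). I'll push each with a two-finger fence, stopping about 5 mm short first, then measure.

```bash
cat >> h.py <<'E'
RB=Rot.from_euler('z',BW).as_matrix()[:2,:2]
def b2w(x,y,z): return np.r_[BC+RB@[x,y],z]
def w2b(p): return (np.asarray(p)[...,:2]-BC)@RB
def push(by,start,stop,z=.0155,rate=.05):
    """fence push along board +x at board y; start/stop = board x of fingers' front (TCP+10mm)"""
    q=down(BW); move_ptp(b2w(start-.01,by,.09),q); print(servo_line(b2w(start-.01,by,z),rate=.12,contact_N=10),end=" ")
    servo_line(b2w(stop-.03,by,z),rate=rate) if stop-.03>start else None
    servo_line(b2w(stop-.01,by,z),rate=.025); print(current_force().round(1),w2b(current_position()).round(4),current_position()[2].round(4))
    servo_line(b2w(stop-.04,by,z),rate=.1); servo_line(b2w(stop-.04,by,.09),rate=.2)
def measure(name=None):
    """walls in the board frame: by depth-thresholded slab points and the scribed line from one wrist picture"""
    w=look_board(name); im=w["image"].astype(int); out=[]
    for s in silhouettes("wrist","wall1"):
        P=on_plane(w,region_pts(s["region"]),.026,True); o=rect(P); b=w2b(o[0])
        if abs(b[0])<.12 and abs(b[1])<.19 and min(o[1])>70:
            Q=w2b(P); Q=Q-[0,0]; e=[np.percentile(Q[abs(Q[:,1]-b[1]-d)<.006,0],[.5,99.5]) for d in (-.03,0,.03)]
            out.append((b.round(4),o[1],round(o[2]-BW,3),np.round(e,4).tolist()))
    ys=np.arange(-.17,.171,.002); xs=np.arange(.035,.066,.0005)   # line: darkest board x per board y
    K=w["intrinsics"]; res=[]
    for y in ys:
        X=np.array([b2w(x,y,.012) for x in xs])@w["R"].T+w["t"]
        r=np.linalg.norm(X[:,:2],axis=1); th=np.arctan2(r,X[:,2])
        uv=X[:,:2]/r[:,None]*th[:,None]*[K[0,0],K[1,1]]+[K[0,2],K[1,2]]
        g=cv2.remap(w["image"],np.float32(uv[:,:1]),np.float32(uv[:,1:]),cv2.INTER_LINEAR).sum(2).ravel()
        if np.median(g)-g.min()>60: res.append((y,xs[g.argmin()]))
    res=np.array(res); print("line n",len(res),"median x",np.median(res[:,1]) if len(res) else None, "slope",np.polyfit(res[:,0],res[:,1],1) if len(res)>5 else None)
    return out
E
python3 - <<'E'
from h import *
W=[w2b(p) for p in ([.509,.128],[.516,.0133],[.5033,-.1036])]
for o in measure(): print(o)
move_gripper(.05)
for b in W: push(b[1],b[0]-.043-.022,-.041)
for o in measure("pics/w6.png"): print(o)
print(current_clock())
E
```

```text
line n 171 median x 0.05000000000000002 slope [0.00358257 0.0498538 ]
(array([-0.0418,  0.0033]), (86, 79), np.float64(0.039), [[-0.0811, 0.0024], [-0.0827, 0.0008], [-0.0856, -0.0004]])
(array([-0.0579,  0.1161]), (89, 85), np.float64(-0.002), [[-0.0992, -0.0136], [-0.0988, -0.0142], [-0.1007, -0.0146]])
False [-1.2 -0.   0.2] [-0.0509  0.1161] 0.0155
False [ 0.9 -0.  -0.2] [-0.051   0.0024] 0.0155
False [-0.7 -0.5  0.3] [-0.0508 -0.1152] 0.0155
line n 169 median x 0.049500000000000016 slope [0.0023245  0.04965678]
(array([0.0048, 0.1163]), (88, 84), np.float64(-0.022), [[-0.0397, 0.0462], [-0.0376, 0.0479], [-0.0382, 0.0467]])
(array([ 0.0044, -0.1181]), (85, 83), np.float64(0.001), [[-0.0381, 0.0468], [-0.0376, 0.0463], [-0.0382, 0.0462]])
(array([0.0046, 0.0004]), (87, 82), np.float64(0.003), [[-0.039, 0.0472], [-0.0376, 0.047], [-0.039, 0.0459]])
59.675
```

View pics/w6.png

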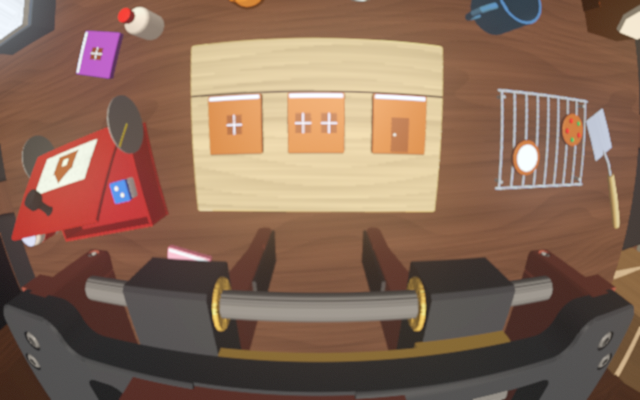

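The walls are square and about 3 mm short of the line at row 94. One last 2.5–3 mm nudge each, then a close check.

```bash
python3 - <<'E'
from h import *
for y in (.1163,.0010,-.1175): push(y,-.060,-.0382)
for o in measure(): print(o)
# rectified close strips around the line, one per wall, at top-of-wall height left of line
out=[]
for y in (.1163,.001,-.1175):
    t=b2w(-.02,y,.16); move_ptp(t,down(BW)); sleep(.2); w=capture("wrist"); K=w["intrinsics"]
    xs=np.arange(.075,.015,-.0003); ys=np.arange(y+.075,y-.075,-.0006)
    G=np.stack(np.meshgrid(xs,ys,indexing='ij'),-1).reshape(-1,2)
    X=np.c_[BC+G@RB.T,np.full(len(G),.012)]@w["R"].T+w["t"]; r=np.linalg.norm(X[:,:2],axis=1); th=np.arctan2(r,X[:,2])
    uv=X[:,:2]/r[:,None]*th[:,None]*[K[0,0],K[1,1]]+[K[0,2],K[1,2]]
    o=cv2.remap(w["image"],np.float32(uv[:,0].reshape(len(xs),-1)),np.float32(uv[:,1].reshape(len(xs),-1)),cv2.INTER_LINEAR)
    out.append(cv2.resize(o[:195],(750,195)))
    print("cam",w2b(-w["R"].T@w["t"]),(-w["R"].T@w["t"])[2])
cv2.imwrite("pics/w7.png",np.vstack(out)); print(current_clock())
E
```

```text
False [-0.5 -1.1  1. ] [-0.0482  0.1163] 0.0155
False [ 0.9 -0.7 -0.7] [-0.0482  0.001 ] 0.0155
False [-0.9  1.4 -0.7] [-0.0483 -0.1175] 0.0154
line n 167 median x 0.03900000000000001 slope [0.02254957 0.04238269]
(array([ 0.0062, -0.0002]), (88, 81), np.float64(0.002), [[-0.0375, 0.0501], [-0.0376, 0.0498], [-0.0361, 0.0488]])
(array([0.0066, 0.1159]), (87, 81), np.float64(-0.001), [[-0.0367, 0.0478], [-0.0361, 0.0493], [-0.0366, 0.0494]])
(array([ 0.006 , -0.1178]), (85, 82), np.float64(-0.004), [[-0.0353, 0.0482], [-0.0361, 0.0478], [-0.0354, 0.0476]])
cam [0.05348529 0.11471906] 0.3250672071904555
cam [0.05291272 0.00139169] 0.3233552664847974
cam [ 0.05285434 -0.11669292] 0.32310419844303506
73.8833
```

View pics/w7.png

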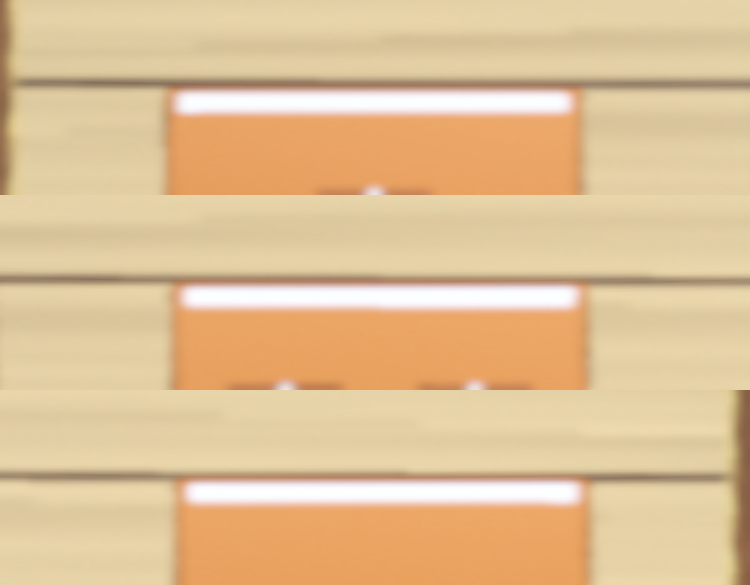

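In these rectified strips the stripe edges sit about 1 mm under the line centre, all square, so they are within tolerance. I'll retreat, wait a while in case a wall gets knocked, and check everything again.

```bash
python3 - <<'E'
from h import *
for k in range(3):
    for o in measure("pics/w8.png"): print(o[0],o[2])
    print(current_clock()); 
    if k<2: sleep(15)
move_ptp(in_kit(-.09,0,.34),down(BY)); sleep(.2); w=capture("wrist"); print(lid_from(w,True))
w=capture("top"); a=w["image"]; w=capture("scene")["image"]
cv2.imwrite("pics/end.png",np.vstack([cv2.resize(w[120:320,150:480],(660,400))[:300],cv2.resize(a[110:260,120:450],(660,300))]))
print(current_clock())
E
```

```text
line n 167 median x 0.037500000000000006 slope [0.01459762 0.04131402]
[ 0.0063 -0.1176] 0.004
[0.0066 0.0002] -0.002
[0.0064 0.1154] -0.007
74.95
line n 168 median x 0.038500000000000006 slope [0.01479973 0.04135806]
[ 0.0069 -0.1181] 0.0
[0.0058 0.1157] 0.003
[0.0057 0.0004] 0.002
90.5
line n 165 median x 0.038500000000000006 slope [0.01418751 0.04119772]
[ 0.0064 -0.0002] 0.002
[0.0058 0.1167] -0.021
[ 0.0063 -0.1182] 0.002
106.05
(np.int64(6324), array([0.78339347, 0.7900283 , 0.80055902]))
107.8167
```

View pics/end.png

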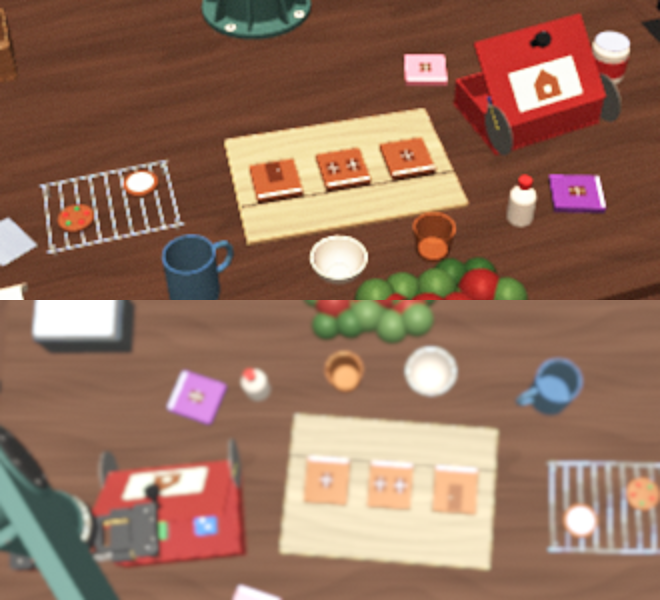

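The final pictures show all walls on the line, both tins in the box and the lid at 0.79 rad. The bystanders look unmoved, so I'm handing in.

```bash
python3 -c "
from h import *
print(close_job())"
```

```text
the job is handed in; nothing more can be done
None
```

The job is handed in, with no verdict returned: the last check showed both tins in the kit box (there was no orange tin), the lid holding at about 45° (0.79 rad), all three walls square and within about 1 mm of the line, and no bystanders visibly moved.

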